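Sort tagged housings into the pass and reject nests of a covered case

TASK

First fold the half-open front leaf of the metal cover right over to the back until the two leaves lie flat against each other. Then sort the two grey housings by the tag on top: the one with the round tag (pass) goes in the nest with the round mark, the one with the cross tag (reject) in the nest with the cross mark, each set down (not dropped) upright and flat on the nest floor, tag up, its length along the nest, and released. Leave the cardboard ring, the bottle and the screwdriver alone.

Things in the scene. Friction and masses are not known exactly. Their poses are not given: they have to be found in the camera images.
- case: Plywood case fixed to the bench, yawed up to 0.2 rad. Origin on the table; x (away from the robot) from -130 to +125 mm, 290 mm wide in y, 66 mm high. Front: open bay with 8 mm base plate holding both nests; from x = -90 mm side walls 6 mm thick, 60 mm high. Rear (x +15 to +125 mm): solid, topped by the fixed rear leaf of the metal cover, upper face 66 mm above the table.
- cover (a joint): Angle of the cover's front leaf, rad: 0 level over the nests, 1.57 upright, 3.14 (stop) folded flat onto the rear leaf. Starts half open, 0.9 to 1.3, leaning towards the robot. Stiff hinge (0.12 N m friction): it stays where left, even nearly flat, so push it all the way and press it down. Aluminium, 105 mm from hinge to free edge, 286 mm wide, 6 mm thick, 0.15 kg.
- cover_hinge (a point): Middle of the hinge line, which runs along the case's y axis, 15 mm along the case's x from its origin, 66 mm above the table. The leaf's upper face when level passes through the hinge line; folded, that face lies on the rear leaf and the other face is on top, 72 mm above the table.
- cover_edge (a point): Middle of the free edge of the cover's front leaf, at half its thickness, 105 mm from the hinge line.
- housing_disc: A grey plastic electronics housing, a plain block 72 mm long (its x) by 44 mm wide (its y) by 46 mm high (its z), about 0.18 kg, the same either way round. On its top it has a round white paper tag, 34 mm across: it has passed. Origin: centre of its underside. It starts standing upright on the bench.
- housing_cross: A grey plastic electronics housing, a plain block 72 mm long (its x) by 44 mm wide (its y) by 46 mm high (its z), about 0.18 kg, the same either way round. On its top it has a diagonal-cross-shaped white paper tag, arms 44 mm from end to end: it is rejected. Origin: centre of its underside. It starts standing upright on the bench.
- nest_disc: Black shallow nest on the case's base plate, left or right, axes parallel to the case's. Origin: underside of the pocket's centre, 8 mm above the table. Pocket 84 (x, away from robot) by 56 mm (y), open above; floor 4 mm, tops of its 5 mm walls 14 mm above the origin. On a flat tongue in front (66 mm along -x) it bears a round white mark 34 mm across: the pass nest.
- nest_cross: Black shallow nest on the case's base plate, left or right, axes parallel to the case's. Origin: underside of the pocket's centre, 8 mm above the table. Pocket 84 (x, away from robot) by 56 mm (y), open above; floor 4 mm, tops of its 5 mm walls 14 mm above the origin. On a flat tongue in front (66 mm along -x) it bears a white diagonal cross mark, arms 44 mm from end to end: the reject nest.
- tape: Bystander: a cardboard ring (core of a tape roll) standing flat, 90 mm across, 48 mm high. Origin: centre of its underside.
- bottle: Bystander: a white bottle, 56 mm across, 130 mm high. Origin: centre of its underside.
- screwdriver: Bystander: a screwdriver about 200 mm long lying on the bench. Origin near its middle, on the bench.

How it is judged:
On the way, in this order (a step that is already met when the one before it is completed fails the run):
1. the cover's front leaf is folded over flat onto the rear leaf (value of joint cover above 3.03 rad), for 0.2 s.
2. after that, a first housing is seated in its own nest (((horizontal distance between housing_disc and nest_disc below 0.013 m and z of housing_disc in the frame of nest_disc between 0 and 0.008 m and angle between housing_disc's own z axis and vertical below 0.08 rad and angle between the x axis of housing_disc and the x axis of nest_disc, either way round below 0.22 rad) or (horizontal distance between housing_cross and nest_cross below 0.013 m and z of housing_cross in the frame of nest_cross between 0 and 0.008 m and angle between housing_cross's own z axis and vertical below 0.08 rad and angle between the x axis of housing_cross and the x axis of nest_cross, either way round below 0.22 rad))), for 0.2 s.
At the end, for the whole second after the job is handed in: Cover leaf folded beyond 3.03 rad; each housing at rest in the nest of its own mark: centre within 13 mm of the nest's, underside under 8 mm above the nest's origin, upright (tag up) within 0.08 rad, length within 0.22 rad of the nest's, either way round (value of joint cover above 3.03 rad and horizontal distance between housing_disc and nest_disc below 0.013 m and z of housing_disc in the frame of nest_disc between 0 and 0.008 m and angle between each of housing_disc, housing_cross's own z axis and vertical below 0.08 rad and angle between the x axis of housing_disc and the x axis of nest_disc, either way round below 0.22 rad and linear speed of each of housing_disc, housing_cross below 0.02 m/s and horizontal distance between housing_cross and nest_cross below 0.013 m and z of housing_cross in the frame of nest_cross between 0 and 0.008 m and angle between the x axis of housing_cross and the x axis of nest_cross, either way round below 0.22 rad); the robot touches nothing.
It fails at once if a bystander (cardboard ring, bottle, screwdriver) is moved by more than 30 mm (distance of any of tape, bottle, screwdriver from where it was at the start of the episode above 0.03 m).
It fails at once if a housing is dropped into a nest (reaches its floor at more than 0.6 m/s) (((horizontal distance between housing_disc and nest_disc below 0.05 m and z of housing_disc in the frame of nest_disc below 0.016 m and linear speed of housing_disc above 0.6 m/s) or (horizontal distance between housing_disc and nest_cross below 0.05 m and z of housing_disc in the frame of nest_cross below 0.016 m and linear speed of housing_disc above 0.6 m/s)) or ((horizontal distance between housing_cross and nest_disc below 0.05 m and z of housing_cross in the frame of nest_disc below 0.016 m and linear speed of housing_cross above 0.6 m/s) or (horizontal distance between housing_cross and nest_cross below 0.05 m and z of housing_cross in the frame of nest_cross below 0.016 m and linear speed of housing_cross above 0.6 m/s))).
It also fails if it takes over 72 s, if anything falls off the work surface, if the arm or the gripper's body presses on something with over 40 N, if the wrist force passes 120 N, or if a joint passes its speed limit or range.

ROBOT

A 7-joint arm with a two-finger parallel gripper is mounted at the origin on the work surface. World frame = base frame: x ahead of the robot, y to its left, z up, the work surface at z = 0. Lengths are in m, angles in rad, forces in N, time in s.
With the tool pointing down it reaches from about 0.4 to 0.85 m from the base axis. Payload 4.5 kg.
Tool frame: the origin (TCP) lies on the centre line of the jaws, within the pads' length; the fingertips stand ahead of it and the grasp point (between the pads) lies 3 mm ahead of it (r.finger_overhang is the z of the fingertips in the tool frame, in m); z points along the fingers, y is the direction in which the jaws open and shut (so a half turn about z gives the same grasp; the last joint's range is limited). The gripper opens to 88 mm and grips with 3 to 60 N. Pads are 18 mm wide; open, the fingers measure 123 mm over their backs; the gripper's body (75 mm by 187 mm) begins 45 mm behind the grasp point.
Start: joints at [0.034, 0.689, -0.195, 1.565, 0.157, 0.902, -0.215], TCP at [0.625, 0, 0.261] pointing down, gripper open.
Joint ranges: [-3.01, 3.01], [-0.46, 2.08], [-1.47, 1.51], [0.13, 2.56], [-1, 4.14], [0.04, 2.09], [-2.66, 2.66]. Speed limits (rad/s): [2.57, 2.57, 3.14, 3.14, 3.14, 3.14, 3.14].

INTERFACE

Orientations are given as a unit quaternion [x, y, z, w].
In Python, from plant import get_state, snapshot, camera_model, workorder, boxes_of, mark_of, r gives the robot as it stands.
- The arm moves only by the tool jog_arm, never from a script. Its argument "rows" is a list of rows, each a list of 2 entries, a list of its own where there are three numbers: the shift along the tool's x, y, z normalised to -1 to 1, where 1 is 75 cm, then the turn about the tool's z normalised to -1 to 1, where 1 is 2 rad. A call has 1 to 20 rows; each row is the pose to reach, as a shift and turn from the pose commanded when the call began, along the tool's axes at that moment; what a row does not reach only later rows make up. A row lasts 1/12 s, in which the tool goes at most 41.7 mm and 7.16 degrees, less where a joint would pass 70% of its speed; a pose out of reach is approached as far as the arm can. A call with a number of a shift or a turn outside -1 to 1 is refused whole. A call with a gripper value outside its range is refused whole. "gripper" is the finger opening in mm, from 0 to 88.1, set as the call begins (left out, the last holds). The fingers move at their own pace and stop on an object; "newtons" is the grip in N (left out, the last holds). Time passes only in rows, so rows that repeat a pose let the fingers close. It gives the time, the measured TCP pose, the force and the opening at its end, in the units of the state.
- get_state(): the state, without advancing time (a new reading comes with each control period).
- snapshot(name): name is "scene" or "side" or "wrist"; returns the picture (480x640x3 uint8, red, green, blue); there is no depth.
- camera_model(name): a dict with "mtx" (3x3 intrinsics, pixels), "extrinsics" (4x4, takes a point from camera to world coordinates); the wrist camera has in their place "T_tool_cam" (4x4, takes a point from camera to tool coordinates, whose origin is the TCP and whose axes are the flange's). Camera axes: x right, y up, looking along -z (the intrinsics and any distortion apply to the point x, -y, -z); pixel columns grow to the right and rows downward; lengths in m; the calibration is good to about 2 mm. A picture is of the moment at which its call begins: read the wrist's pose just before it. camera_model takes no time and is no camera call.
- workorder.finish_job(): hands the job in, once; it reports no verdict.
Trained networks look in the newest picture that a camera, given by its name, has taken for a name from the list of things; names that differ only in an ending like _2 or _b are one class to them, and where a whole thing is asked for, a point or a joint stands for the part that bears it (a point fixed in the world has none). Each returns a list of dicts, best first, with "p" (0 to 1); they miss things now and then, are a little off and sometimes report something else, mostly with a low value. They report only what shows in the picture. A call takes as long as a camera call.
- boxes_of(thing, camera): "rect" ([left, top, right, bottom] in pixels, round what is visible of it).
- mark_of(thing, camera): "pixel" ([row, column] in pixels: a listed point, or the origin of a listed thing).
The state is a dict: "clock": time; "q": joint angles; "qd": joint speeds; "joint_torque": joint torques, N m; "tool_pos": TCP position; "eef_rot": TCP orientation; "contact_force": force on the tool from outside, world axes, zero at the start; "moment": the same for the moment, N m; "opening": opening from 0.0 (shut) to 1.0 (fully open).
Only numpy, scipy, OpenCV 4.12 (cv2) and the standard library are available. Lean on these libraries where they do the work, as an engineer would, in place of code of your own. Each camera call takes 0.05 s, during which the arm holds its last target.

## Working session

There is one attempt and no reset: what is moved stays moved. The work goes in short steps, Python scripts to look and compute and a tool call to move; the robot and the scene stay as the last step left them, time stands still between calls to the robot, and variables do not carry over. Pictures are saved under pics/ and viewed, and the job is handed in when it is done.

Besides the shell and the picture viewer there is one more tool, called after ">>>" by a JSON object that holds its "fn" and its "kwargs". jog_arm: Moves the arm, as the interface text tells. Scaled input: -1 to 1 covers 75 cm each way for a shift and 2 rad each way for a turn. Its arguments: {"type":"object","properties":{"rows":{"type":"array"},"gripper":{"type":"number"},"newtons":{"type":"number"}},"required":["rows"]}

```bash
ls; mkdir -p pics
python3 - <<'E'
from plant import *
import cv2,numpy as np
s=get_state(); print(s)
print(r.finger_overhang)
for c in("scene","side","wrist"):
    im=snapshot(c); cv2.imwrite(f"pics/{c}0.png",im[:,:,::-1]); m=camera_model(c); print(c,m)
E
```

```text
pics
{'clock': 0.0, 'q': array([ 0.03374755,  0.6899774 , -0.19451145,  1.56631793,  0.15735559,
        0.90251045, -0.21509305]), 'qd': array([ 0.00134306, -0.00049852,  0.00066232,  0.00273166,  0.00026795,
        0.00140416, -0.00090649]), 'joint_torque': array([ 3.38560185e-04, -5.27571630e+01, -1.26686912e+00, -1.53434461e+01,
       -5.26333472e-02,  6.56995355e-03,  1.65937727e-04]), 'tool_pos': array([ 6.24419236e-01, -2.86953284e-05,  2.59921012e-01]), 'eef_rot': array([ 7.07045277e-01,  7.07167697e-01, -7.01889475e-04, -5.76097000e-04]), 'contact_force': array([0.09316092, 0.91050446, 0.65106931]), 'moment': array([-0.03357606,  0.02973342,  0.02042961]), 'opening': 1.0019960475075504}
0.022
scene {'mtx': array([[478.32707031,   0.        , 319.17595187],
       [  0.        , 478.32707031, 233.98423523],
       [  0.        ,   0.        ,   1.        ]]), 'extrinsics': array([[-0.65616397, -0.56037574,  0.50539873,  1.19251232],
       [ 0.75456544, -0.47929979,  0.44822171,  0.59507481],
       [-0.00893507,  0.67546336,  0.73733942,  0.97294821],
       [ 0.        , 
[... 294 characters left out ...]
0.05788581,  0.64779743, -0.75961024, -0.75980951],
       [ 0.0121076 ,  0.76128567,  0.64830358,  0.78037389],
       [ 0.        ,  0.        ,  0.        ,  1.        ]])}
wrist {'mtx': array([[413.45808031,   0.        , 319.38994715],
       [  0.        , 413.45808031, 238.58041881],
       [  0.        ,   0.        ,   1.        ]]), 'T_tool_cam': array([[-6.92711373e-04,  9.63455238e-01,  2.67868484e-01,
         6.75285439e-02],
       [ 9.99999721e-01,  7.42093543e-04, -8.31106763e-05,
         1.48011797e-03],
       [-2.78856889e-04,  2.67868352e-01, -9.63455483e-01,
        -1.24508470e-01],
       [ 0.00000000e+00,  0.00000000e+00,  0.00000000e+00,
         1.00000000e+00]])}
```

View pics/scene0.png

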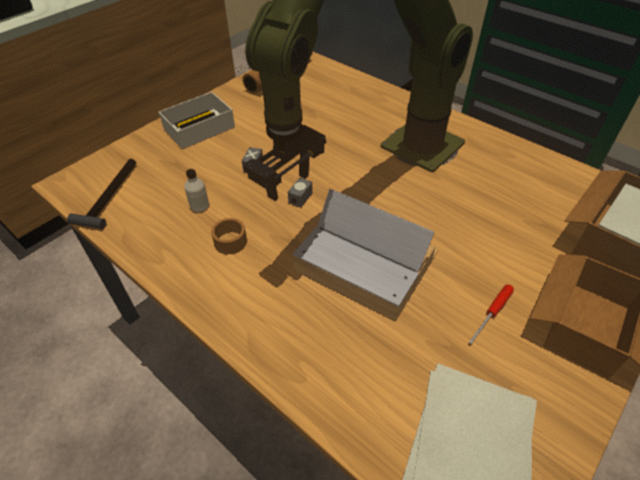

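View pics/side0.png

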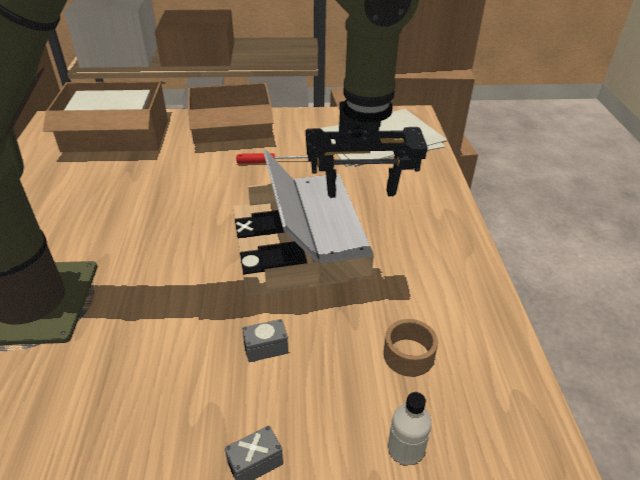

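View pics/wrist0.png

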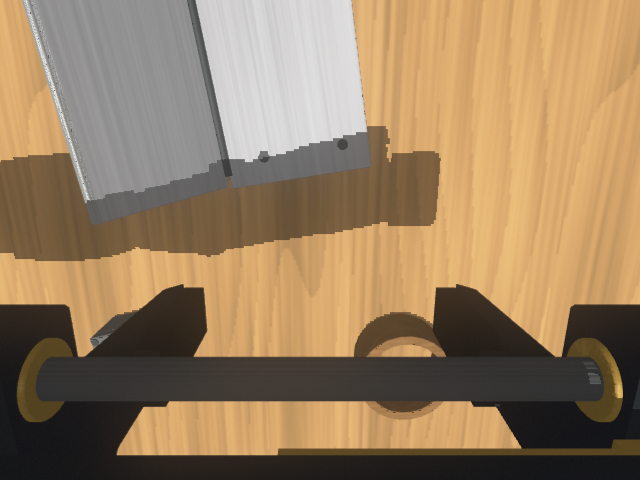

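Side view: cross nest mark at about (245,226) and round one at (250,261). The disc housing is near (265,338), the cross housing near (254,452), and the leaf is half open. Next I'll query the networks and triangulate.

```bash
cat > h.py <<'E'
from plant import *
import numpy as np, cv2
from scipy.spatial.transform import Rotation as R
from scipy.optimize import least_squares
def cam(c,s=None):
    m=camera_model(c)
    if c=="wrist":
        s=s or get_state(); T=np.eye(4); T[:3,:3]=R.from_quat(s["eef_rot"]).as_matrix(); T[:3,3]=s["tool_pos"]
        return m["mtx"],T@m["T_tool_cam"]
    return m["mtx"],m["extrinsics"]
def ray(c,rc,K=None):
    K,E=K or cam(c); v=np.linalg.inv(K)@[rc[1],rc[0],1]; d=E[:3,:3]@[v[0],-v[1],-v[2]]
    return E[:3,3],d/np.linalg.norm(d)
def onz(c,rc,z,K=None):
    o,d=ray(c,rc,K); return o+d*(z-o[2])/d[2]
def proj(c,P,K=None):
    K,E=K or cam(c); p=(np.atleast_2d(P)-E[:3,3])@E[:3,:3]; q=np.c_[p[:,0],-p[:,1],-p[:,2]]@K.T
    return q[:,:2]/q[:,2:]   # col,row
E
python3 - <<'E'
from h import *
for c in("side","scene"):
    for t in ("cover_hinge","cover_edge","housing_disc","housing_cross","nest_disc","nest_cross","tape","bottle","screwdriver","case"):
        z=dict(cover_hinge=.066,nest_disc=.008,nest_cross=.008).get(t,0)
        for d in mark_of(t,c)[:2]:
            print(c,t,round(d["p"],2),np.round(d["pixel"],1),onz(c,d["pixel"],z).round(3))
        b=boxes_of(t,c)
        if b: print("   ",round(b[0]["p"],2),np.round(b[0]["rect"]))
print(get_state()["clock"])
im=snapshot("side");cv2.imwrite("pics/side_crop.png",cv2.resize(im[130:480,210:470],None,fx=1.7*1.3,fy=1.7,interpolation=cv2.INTER_CUBIC)[:,:,::-1])
E
```

```text
side cover_hinge 0.68 [215.2 303.2] [0.529 0.165 0.066]
    0.94 [233. 152. 375. 297.]
side cover_edge 0.84 [183.2 275.2] [0.466 0.384 0.   ]
    0.94 [264. 149. 321. 263.]
side housing_disc 0.93 [345.7 265.9] [ 0.453 -0.128  0.   ]
side housing_cross 0.56 [462.8 256.8] [ 0.444 -0.347  0.   ]
    0.59 [225. 428. 288. 480.]
side nest_disc 0.75 [259.6 283.6] [0.486 0.091 0.008]
side nest_disc 0.63 [346.1 266.7] [ 0.455 -0.135  0.008]
    0.89 [240. 240. 307. 274.]
side nest_cross 0.58 [225.3 271.3] [0.459 0.207 0.008]
    0.97 [232. 212. 283. 239.]
side tape 0.83 [358.2 407.7] [ 0.702 -0.167  0.   ]
    0.81 [383. 320. 442. 376.]
side bottle 0.74 [449.9 404.1] [ 0.666 -0.338  0.   ]
side bottle 0.73 [239.9 296.1] [0.513 0.163 0.   ]
    0.79 [390. 393. 432. 466.]
side screwdriver 0.57 [161.3 273.1] [0.46  0.487 0.   ]
    0.68 [238. 152. 269. 162.]
side case 0.87 [243.8 299. ] [0.519 0.15  0.   ]
    0.94 [232. 152. 378. 298.]
scene cover_hinge 0.71 [248.1 365.5] [0.532 0.163 0.066]
scene cover_hinge 0.64 [260.8 366.5] [0.563 0.19  0.066]
    0.82 [293. 190. 436. 319.]
scene cover_edge 0.83 [209.1 378.2] [0.341 0.069 0.   ]
    0.87 [320. 188. 434. 273.]
scene housing_disc 0.81 [196.2 300.3] [ 0.447 -0.139  0.   ]
scene housing_disc 0.35 [249.1 363.9] [0.489 0.131 0.   ]
    0.72 [289. 179. 315. 211.]
scene housing_cross 0.65 [164.2 251.5] [ 0.438 -0.359  0.   ]
scene housing_cross 0.29 [199.3 298.1] [ 0.461 -0.135 -0.   ]
    0.73 [242. 145. 264. 164.]
scene nest_cross 0.5 [317.3 491.3] [0.469 0.49  0.008]
scene tape 0.82 [241.3 226.9] [ 0.71 -0.17  0.  ]
    0.78 [210. 219. 249. 255.]
scene bottle 0.67 [209.2 198.9] [ 0.679 -0.326  0.   ]
scene bottle 0.53 [194.2 300.1] [ 0.441 -0.145  0.   ]
    0.87 [183. 170. 209. 213.]
scene screwdriver 0.91 [316.  490.9] [0.46  0.487 0.   ]
    0.64 [476. 286. 515. 338.]
scene case 0.68 [263.4 366.6] [0.524 0.166 0.   ]
    0.6 [295. 189. 442. 320.]
2.15
```

Run:
```python
from h import *
a=cv2.imread("pics/side0.png")[140:300,225:385]; b=cv2.imread("pics/scene0.png")[180:325,285:445]
f=lambda x:cv2.resize(x,(0,0),fx=5,fy=3.7)
cv2.imwrite("pics/a.png",cv2.resize(a,(0,0),fx=3.75,fy=3.75,interpolation=cv2.INTER_CUBIC))
cv2.imwrite("pics/b.png",cv2.resize(b,(0,0),fx=4,fy=4,interpolation=cv2.INTER_CUBIC))
```

```text
(no output)
```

View pics/a.png

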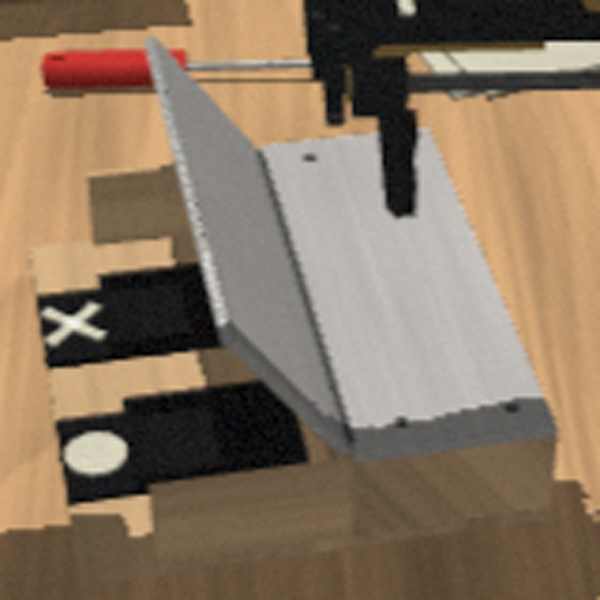

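View pics/b.png

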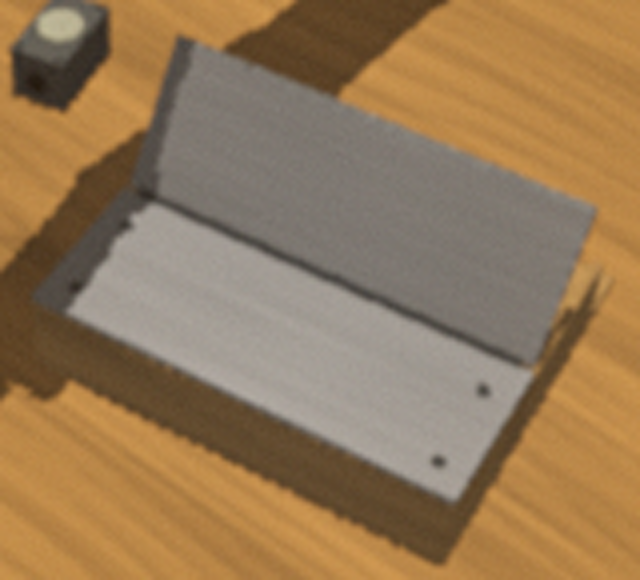

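Run:
```python
from h import *
W=.143
S=[((.125,-W,.066),(372.5,256.5)),((.125,W,.066),(339.1,174.7)),((.015,W,.066),(294.9,179.5)),((.015,-W,.066),(318.9,260.)),("e1",(265,150.1)),("md",(250.3,260.8)),("mc",(244.5,226.1)),("e-1",(286.5,226.5))]
C=[((.125,W,.066),(398.75,305)),((.125,-W,.066),(293.75,254.5)),((.015,-W,.066),(320,228.25)),((.015,W,.066),(417.5,271.25)),("e-1",(331,189.5)),("e1",(434.2,232))]
K={c:cam(c) for c in("side","scene")}
def P(k,p):
    x,y,yaw,a,mx,yd,yc=p[:7]
    if k in("e1","e-1"):
        s=1 if k=="e1" else -1; L=(.015-.105*np.cos(a),s*W,.066+.105*np.sin(a))
    elif k=="md": L=(mx,yd,.012)
    elif k=="mc": L=(mx,yc,.012)
    else: L=k
    c,s=np.cos(yaw),np.sin(yaw)
    return np.array([x+c*L[0]-s*L[1],y+s*L[0]+c*L[1],L[2]])
def res(p):
    o=[]
    for c,l,d in(("side",S,p[7:9]),("scene",C,p[9:11])):
        for k,uv in l: o.append(proj(c,P(k,p),K[c])[0]-uv+d)
    return np.r_[np.array(o).ravel(),p[7:]*.7]
s=least_squares(res,[.52,.16,.1,1.1,-.12,-.07,.07,0,0,0,0])
print(s.x.round(4)); print(res(s.x)[:28].reshape(-1,2).round(1))
for k in("e1","e-1","md","mc"): print(k,P(k,s.x).round(4))
```

```text
[ 0.5162  0.1616  0.149   0.9809 -0.1103 -0.0573  0.0597  0.5196  0.8107
  0.4902  0.5656]
[[ 0.4 -2.7]
 [ 0.5 -0.3]
 [-1.6 -0.2]
 [-0.9  1.1]
 [ 1.2 -1.2]
 [-0.1  0. ]
 [ 0.1 -0. ]
 [ 0.1  3. ]
 [-0.2  0.3]
 [ 0.5 -0.5]
 [-1.8 -1.6]
 [ 1.4  1.4]
 [-0.9 -0.6]
 [ 0.7  0.7]]
e1 [0.4521 0.2966 0.1533]
e-1 [0.4945 0.0138 0.1533]
md [0.4157 0.0885 0.012 ]
mc [0.3983 0.2043 0.012 ]
```

>>> {"fn": "jog_arm", "kwargs": {"rows": [[[0.197, -0.27, 0], 0.711], [[0.197, -0.27, 0], 0.711], [[0.197, -0.27, 0], 0.711], [[0.197, -0.27, 0], 0.711], [[0.197, -0.27, 0], 0.711], [[0.197, -0.27, 0], 0.711], [[0.197, -0.27, 0], 0.711], [[0.197, -0.27, 0], 0.711], [[0.197, -0.27, 0], 0.711], [[0.197, -0.27, 0], 0.711], [[0.197, -0.27, 0], 0.711], [[0.197, -0.27, 0], 0.711], [[0.197, -0.27, 0], 0.711]], "gripper": 0}}

```text
clock: 3.28
tool_pos: [0.4226, 0.148, 0.2609]
eef_rot: [0.997, 0.074, 0.0, 0.0]
contact_force: [-0.7, 0.8, -0.9]
opening: 0.043
```

>>> {"fn": "jog_arm", "kwargs": {"rows": [[[0, 0, 0.05], 0], [[0, 0, 0.1], 0], [[0, 0, 0.152], 0], [[0, 0, 0.152], 0], [[0.03, 0, 0.152], 0], [[0.05, 0, 0.152], 0], [[0.065, 0, 0.152], 0], [[0.08, 0, 0.152], 0], [[0.095, 0, 0.151], 0], [[0.11, 0, 0.151], 0], [[0.127, 0, 0.151], 0], [[0.142, 0, 0.149], 0], [[0.157, 0, 0.147], 0], [[0.157, 0, 0.147], 0]]}}

```text
clock: 4.45
tool_pos: [0.5413, 0.1656, 0.1531]
eef_rot: [0.997, 0.075, 0.002, -0.0]
contact_force: [0.0, 0.3, 0.3]
opening: 0.001
```

Run:
```python
from h import *
cv2.imwrite("pics/side1.png",snapshot("side")[100:400,150:550,::-1])
```

```text
(no output)
```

View pics/side1.png

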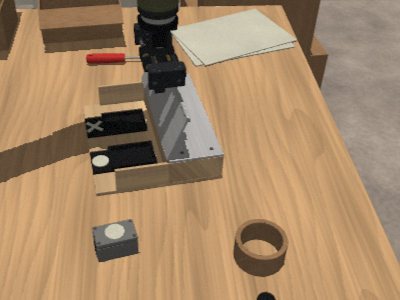

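>>> {"fn": "jog_arm", "kwargs": {"rows": [[[0.016, 0, 0.002], 0], [[0.032, 0, 0.0075], 0], [[0.044, 0, 0.018], 0], [[0.055, 0, 0.031], 0], [[0.061, 0, 0.042], 0], [[0.066, 0, 0.052], 0], [[0.068, 0, 0.06], 0], [[0.07, 0, 0.068], 0], [[0.071, 0, 0.073], 0], [[0.071, 0, 0.077], 0], [[0.071, 0, 0.079], 0], [[0.071, 0, 0.079], 0]]}}

```text
clock: 5.5
tool_pos: [0.5914, 0.173, 0.0943]
eef_rot: [0.997, 0.074, 0.0, -0.0]
contact_force: [-7.3, -0.5, 24.6]
opening: 0.006
```

>>> {"fn": "jog_arm", "kwargs": {"rows": [[[0, 0, -0.05], 0], [[0, 0, -0.1], 0], [[0, 0, -0.15], 0], [[0, 0, -0.223], 0], [[-0.31, 0.375, -0.223], 0], [[-0.31, 0.375, -0.223], 0], [[-0.31, 0.375, -0.223], 0], [[-0.31, 0.375, -0.223], 0], [[-0.31, 0.375, -0.223], 0], [[-0.31, 0.375, -0.223], 0], [[-0.31, 0.375, -0.223], 0], [[-0.31, 0.375, -0.223], 0], [[-0.31, 0.375, -0.223], 0], [[-0.31, 0.375, -0.223], 0], [[-0.31, 0.375, -0.223], 0], [[-0.31, 0.375, -0.223], 0]], "gripper": 88}}

```text
clock: 6.83
tool_pos: [0.4037, -0.1389, 0.2585]
eef_rot: [0.997, 0.075, 0.0, -0.0]
contact_force: [0.1, 0.3, 0.4]
opening: 1.0
```

Run:
```python
from h import *
s=get_state(); print(s["clock"],s["tool_pos"],s["eef_rot"],s["q"])
np.savez("w2.npz",p=s["tool_pos"],q=s["eef_rot"])
for c in("wrist","side","scene"): cv2.imwrite(f"pics/{c}2.png",snapshot(c)[:,:,::-1])
a=cv2.imread("pics/side2.png")[140:480,215:395]
cv2.imwrite("pics/side2c.png",cv2.resize(a,None,fx=1.75*1,fy=1.75,interpolation=cv2.INTER_CUBIC))
```

```text
6.8333 [ 0.40371509 -0.13893346  0.25848618] [ 9.97216051e-01  7.45655660e-02  2.63000109e-04 -2.34463478e-04] [ 0.10436464  0.45195601  0.17611386  2.14661271 -0.14723082  0.55363003
 -1.03295794]
```

View pics/wrist2.png

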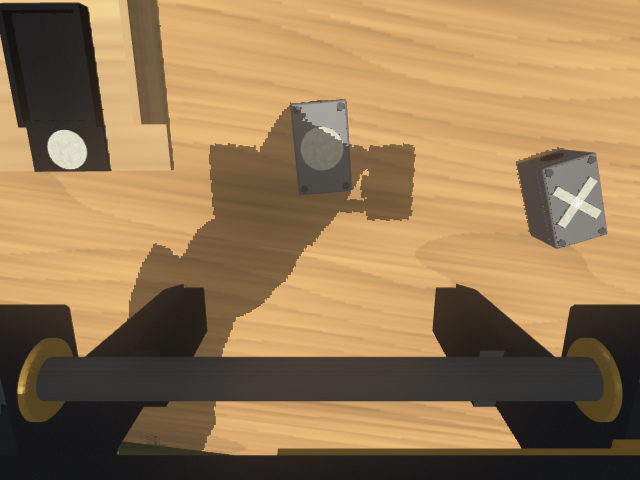

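View pics/side2.png

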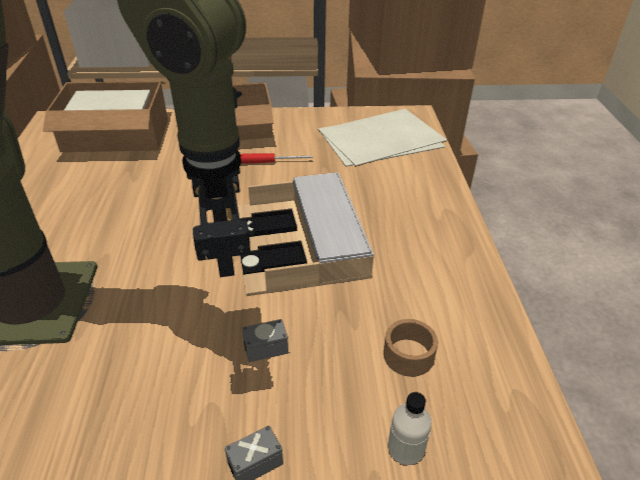

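View pics/scene2.png

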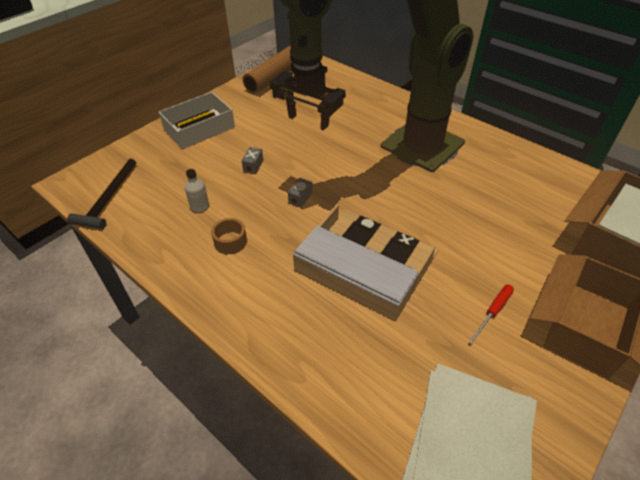

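The leaf lies flat on the rear leaf. In the wrist view the disc housing's top corners are at about (291,104), (346,99), (352,190), (299,195), and the cross housing's at about (543,167), (594,153), (607,235), (557,248). The round nest mark is at (67,149).

Run:
```python
from h import *
w=np.load("w2.npz"); K=cam("wrist",dict(tool_pos=w["p"],eef_rot=w["q"]))
for n,c in(("disc",[(291,104),(346,99),(352,190),(299,195)]),("cross",[(543,167),(594,153),(607,235),(557,248)])):
    P=np.array([onz("wrist",(v,u),.046,K) for u,v in c])
    d=(P[0]-P[3])+(P[1]-P[2]); print(n,P.mean(0).round(4),"yaw",np.arctan2(d[1],d[0]).round(3),"L",np.linalg.norm(P[0]-P[3]).round(3),np.linalg.norm(P[1]-P[2]).round(3),"W",np.linalg.norm(P[0]-P[1]).round(3),np.linalg.norm(P[3]-P[2]).round(3))
print("mark",onz("wrist",(149,67),.012,K), "R",R.from_quat(w["q"]).as_matrix().round(3).tolist())
# check in side/scene
for c in("side","scene"):
  for n in("housing_disc","housing_cross"): print(c,n,[(np.round(d["pixel"]),onz(c,d["pixel"],0).round(3)) for d in mark_of(n,c)[:1]])
  for n in("nest_disc","nest_cross"): print(c,n,[(np.round(d["pixel"]),onz(c,d["pixel"],.008).round(3)) for d in mark_of(n,c)[:1]])
```

```text
disc [ 0.4548 -0.1347  0.046 ] yaw 0.229 L 0.071 0.071 W 0.043 0.044
cross [ 0.443  -0.3477  0.046 ] yaw 0.467 L 0.072 0.072 W 0.041 0.042
mark [0.41916197 0.08661426 0.012     ] R [[0.989, 0.149, 0.0], [0.149, -0.989, 0.001], [0.001, -0.0, -1.0]]
side housing_disc [(array([348., 264.]), array([ 0.45 , -0.133,  0.   ]))]
side housing_cross [(array([463., 257.]), array([ 0.444, -0.347,  0.   ]))]
side nest_disc [(array([258., 278.]), array([0.475, 0.096, 0.008]))]
side nest_cross [(array([229., 273.]), array([0.462, 0.194, 0.008]))]
scene housing_disc [(array([197., 298.]), array([ 0.454, -0.141,  0.   ]))]
scene housing_cross [(array([164., 256.]), array([ 0.43 , -0.348,  0.   ]))]
scene nest_disc [(array([237., 356.]), array([0.476, 0.091, 0.008]))]
scene nest_cross [(array([259., 397.]), array([0.467, 0.22 , 0.008]))]
```

>>> {"fn": "jog_arm", "kwargs": {"rows": [[[0.034, 0.002, 0], -0.02], [[0.068, 0.005, 0], -0.04], [[0.068, 0.005, 0], -0.04], [[0.068, 0.005, 0.05], -0.04], [[0.068, 0.005, 0.1], -0.04], [[0.068, 0.005, 0.15], -0.04], [[0.068, 0.005, 0.2], -0.04], [[0.068, 0.005, 0.24], -0.04], [[0.068, 0.005, 0.27], -0.04], [[0.068, 0.005, 0.291], -0.04], [[0.068, 0.005, 0.291], -0.04], [[0.068, 0.005, 0.291], -0.04]]}}

```text
clock: 8.38
tool_pos: [0.4537, -0.1357, 0.0399]
eef_rot: [0.993, 0.114, -0.001, -0.0]
contact_force: [0.1, -0.7, 0.3]
opening: 1.0
```

Run:
```python
from h import *
cv2.imwrite("pics/side3.png",cv2.resize(snapshot("side")[250:430,150:400,::-1],None,fx=3,fy=3))
```

```text
(no output)
```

View pics/side3.png

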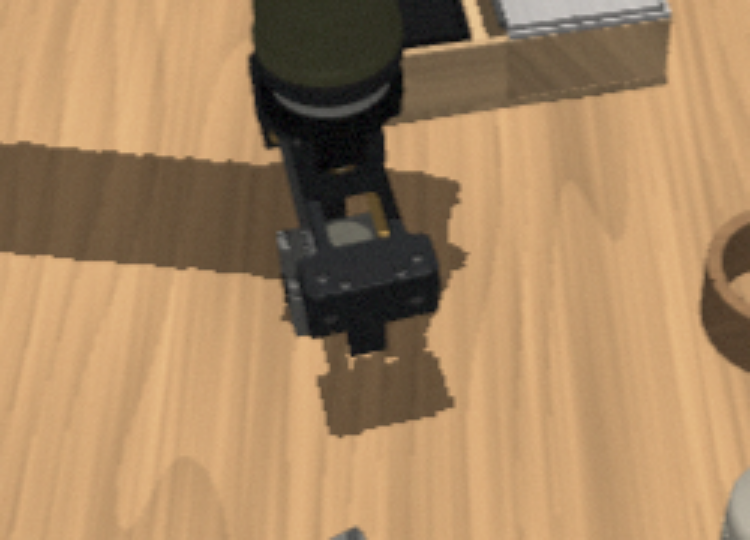

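The fingers straddle the disc housing, so I'll close and lift.

>>> {"fn": "jog_arm", "kwargs": {"rows": [[[0, 0, 0], 0], [[0, 0, 0], 0], [[0, 0, 0], 0], [[0, 0, 0], 0], [[0, 0, 0], 0], [[0, 0, 0], 0], [[0, 0, 0], 0], [[0, 0, 0], 0]], "gripper": 0, "newtons": 30}}

```text
clock: 9.1
tool_pos: [0.4543, -0.1352, 0.0404]
eef_rot: [0.993, 0.114, -0.0, -0.0]
contact_force: [-0.6, 2.2, 2.9]
opening: 0.495
```

>>> {"fn": "jog_arm", "kwargs": {"rows": [[[0, 0, -0.02], 0], [[0, 0, -0.06], 0], [[0, 0, -0.11], 0], [[0, 0, -0.16], 0], [[0, 0, -0.213], 0], [[0.003, -0.05, -0.213], 0.01], [[0.006, -0.1, -0.213], 0.02], [[0.009, -0.15, -0.213], 0.03], [[0.012, -0.2, -0.213], 0.04], [[0.015, -0.25, -0.213], 0.04], [[0.017, -0.28, -0.213], 0.04], [[0.017, -0.301, -0.213], 0.04], [[0.017, -0.301, -0.213], 0.04], [[0.017, -0.301, -0.213], 0.04], [[0.017, -0.301, -0.213], 0.04]]}}

```text
clock: 10.35
tool_pos: [0.4157, 0.0861, 0.1999]
eef_rot: [0.997, 0.074, 0.0, 0.0]
contact_force: [0.5, 0.6, -1.4]
opening: 0.498
```

Run:
```python
from h import *
s=get_state(); print(s["clock"],s["tool_pos"],s["eef_rot"],s["opening"])
np.savez("w4.npz",p=s["tool_pos"],q=s["eef_rot"])
cv2.imwrite("pics/wrist4.png",snapshot("wrist")[:,:,::-1])
for n in("nest_disc","nest_cross"): print(n,[(d["p"],np.round(d["pixel"]),onz("wrist",d["pixel"],.008).round(4)) for d in mark_of(n,"wrist")[:2]])
```

```text
10.35 [0.41569225 0.08609495 0.19994672] [9.97280494e-01 7.36983819e-02 3.14617214e-05 4.04602479e-04] 0.4975647276500054
nest_disc [(0.56, array([122., 319.]), array([0.4866, 0.0951, 0.008 ]))]
nest_cross [(0.66, array([124., 162.]), array([0.4682, 0.2091, 0.008 ]))]
```

View pics/wrist4.png

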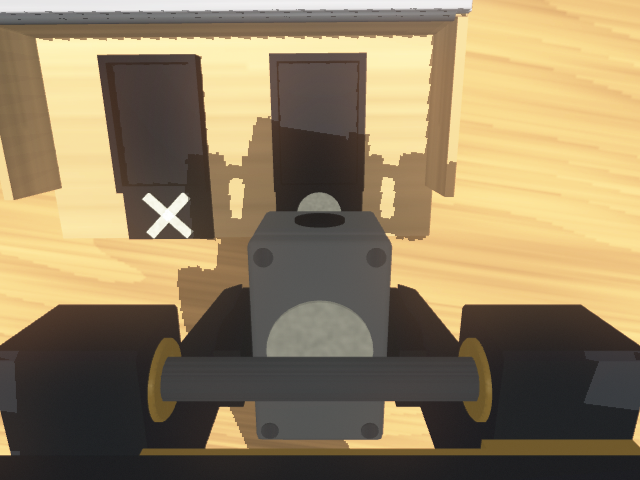

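Run:
```python
from h import *
a=cv2.imread("pics/wrist4.png")[30:260,80:400]
a=cv2.convertScaleAbs(a,alpha=1.6,beta=20)
cv2.imwrite("pics/w4c.png",cv2.resize(a,None,fx=2.5,fy=2.5,interpolation=cv2.INTER_CUBIC))
```

```text
(no output)
```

View pics/w4c.png

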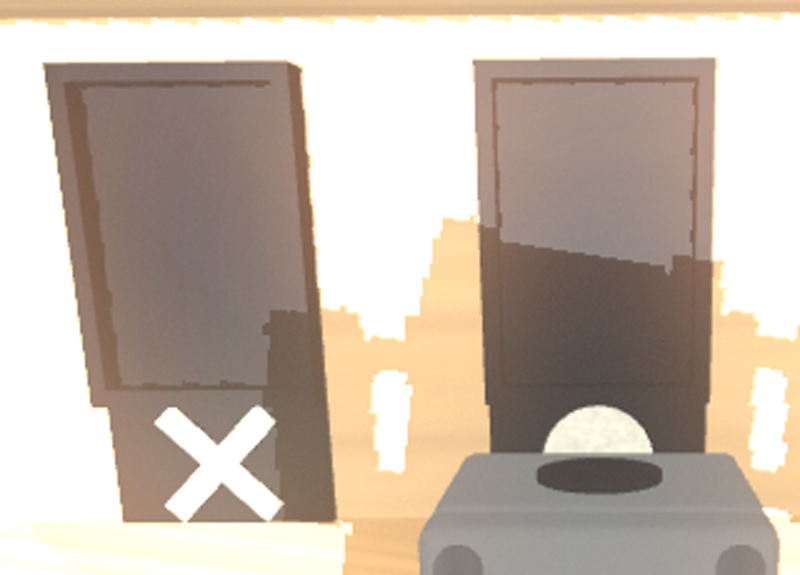

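Run:
```python
from h import *
w=np.load("w4.npz"); K=cam("wrist",dict(tool_pos=w["p"],eef_rot=w["q"]))
f=lambda u,v,z=.022: onz("wrist",(30+v/2.5,80+u/2.5),z,K)
D=[f(*p) for p in((474,60),(715,60),(710,402),(487,402))]
C=[f(*p) for p in((45,65),(288,63),(92,404))]
ya=lambda a:np.arctan2(a[1],a[0])
print("disc",np.mean(D,0).round(4),"yaw",ya(D[0]-D[3]).round(3),ya(D[1]-D[2]).round(3),ya(D[0]-D[1])-np.pi/2,np.linalg.norm(D[0]-D[3]),np.linalg.norm(D[0]-D[1]))
print("cross",((C[1]+C[2])/2).round(4),ya(C[0]-C[2]).round(3),ya(C[0]-C[1])-np.pi/2,np.linalg.norm(C[0]-C[2]),np.linalg.norm(C[0]-C[1]))
print("cross mark",f(218,463,.012))
# held housing: top face corners; front edge of top
h=.2-.0404+.046+.0
for uv in((272,212),(370,212),(391,243),(248,243),(258,439),(384,439)):
    print(uv,(R.from_quat(w["q"]).as_matrix().T@(onz("wrist",(uv[1],uv[0]),.2+.0056,K)-w["p"])).round(4))
```

```text
disc [0.484  0.0952 0.022 ] yaw 0.156 0.161 0.14678233768179783 0.09292660944585192 0.06510453606790295
cross [0.4664 0.2099 0.022 ] 0.153 0.15438166015934174 0.0922812955375336 0.06578405326155902
cross mark [0.4006129  0.20120472 0.012     ]
(272, 212) [ 0.0453 -0.0123 -0.0057]
(370, 212) [ 0.0453  0.0164 -0.0056]
(391, 243) [ 0.0358  0.023  -0.0056]
(248, 243) [ 0.0358 -0.0198 -0.0057]
(258, 439) [-0.0346 -0.0197 -0.0057]
(384, 439) [-0.0346  0.0238 -0.0056]
```

>>> {"fn": "jog_arm", "kwargs": {"rows": [[[0.03, 0, 0], 0], [[0.06, -0.001, 0], -0.003], [[0.08, -0.001, 0.02], -0.003], [[0.092, -0.001, 0.05], -0.003], [[0.092, -0.001, 0.08], -0.003], [[0.092, -0.001, 0.11], -0.003], [[0.092, -0.001, 0.135], -0.003], [[0.092, -0.001, 0.155], -0.003], [[0.092, -0.001, 0.166], -0.003], [[0.092, -0.001, 0.166], -0.003], [[0.092, -0.001, 0.166], -0.003], [[0.092, -0.001, 0.166], -0.003]]}}

```text
clock: 11.5
tool_pos: [0.4843, 0.0978, 0.0762]
eef_rot: [0.997, 0.077, 0.001, 0.0]
contact_force: [-0.0, -0.3, -1.9]
opening: 0.493
```

Run:
```python
from h import *
s=get_state(); print(s["clock"],s["tool_pos"],s["eef_rot"],s["opening"])
cv2.imwrite("pics/wrist5.png",snapshot("wrist")[:,:,::-1])
cv2.imwrite("pics/side5.png",cv2.resize(snapshot("side")[160:310,200:400,::-1],None,fx=4,fy=4))
```

```text
11.5 [0.48434035 0.09778951 0.07624567] [9.97030930e-01 7.69986598e-02 7.28610792e-04 6.07872110e-06] 0.4933665444601101
```

View pics/wrist5.png

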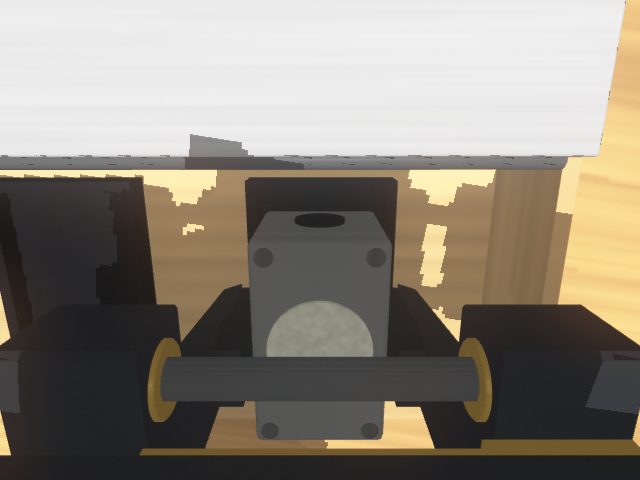

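View pics/side5.png

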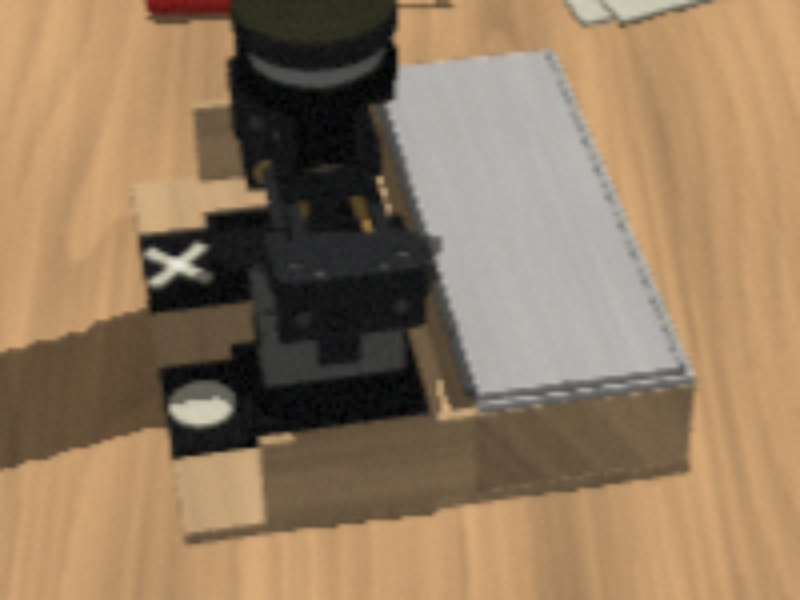

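Run:
```python
from h import *
s=get_state(); K=cam("wrist",s); Rm=R.from_quat(s["eef_rot"]).as_matrix()
g=lambda u,v,z:(Rm.T@(onz("wrist",(v,u),z,K)-s["tool_pos"])).round(4)
for u in(246,397): print(g(u,178,.022))
print(s["clock"],"hinge edge lower",g(320,167,.066),g(320,157,.072), "case yaw", [np.arctan2(*(onz("wrist",(157,600),.072,K)-onz("wrist",(155,0),.072,K))[:2])])
```

```text
[ 0.0476 -0.0302  0.0545]
[0.0475 0.035  0.0545]
11.6 hinge edge lower [0.0567 0.0018 0.0105] [0.0603 0.0018 0.0045] case yaw [np.float64(2.9908013171650416)]
```

>>> {"fn": "jog_arm", "kwargs": {"rows": [[[0, 0, 0.006], 0], [[0, 0, 0.012], 0], [[0, 0, 0.018], 0], [[0, 0, 0.023], 0], [[0, 0, 0.027], 0], [[0, 0, 0.03], 0], [[0, 0, 0.032], 0], [[0, 0, 0.032], 0], [[0, 0, 0.032], 0]]}}

```text
clock: 12.35
tool_pos: [0.4835, 0.098, 0.0524]
eef_rot: [0.997, 0.077, 0.0, -0.0]
contact_force: [-1.7, -0.2, 10.8]
opening: 0.494
```

>>> {"fn": "jog_arm", "kwargs": {"rows": [[[0, 0, -0.001], 0], [[0, 0, -0.001], 0], [[0, 0, -0.001], 0], [[0, 0, -0.001], 0], [[0, 0, -0.001], 0], [[0, 0, -0.001], 0], [[0, 0, -0.02], 0], [[0, 0, -0.06], 0], [[0, 0, -0.11], 0], [[0, 0, -0.16], 0], [[0, 0, -0.2], 0], [[0, 0, -0.2], 0]], "gripper": 88}}

```text
clock: 13.35
tool_pos: [0.4866, 0.0983, 0.2064]
eef_rot: [0.997, 0.077, 0.005, -0.001]
contact_force: [1.3, 0.2, 0.3]
opening: 0.996
```

Run:
```python
from h import *
s=get_state(); print(s["clock"],s["tool_pos"],s["eef_rot"],s["opening"])
cv2.imwrite("pics/side6.png",cv2.resize(snapshot("side")[160:310,200:400,::-1],None,fx=4,fy=4))
```

```text
13.35 [0.4865884  0.09834791 0.20637692] [ 9.97010285e-01  7.71125052e-02  4.86319484e-03 -7.08340118e-04] 0.9962626848513342
```

View pics/side6.png

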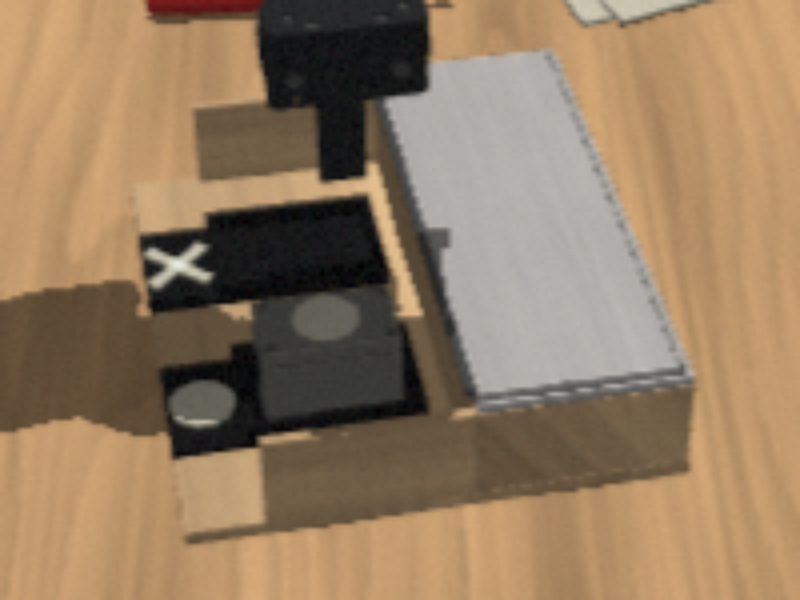

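>>> {"fn": "jog_arm", "kwargs": {"rows": [[[-0.145, 0.576, 0], -0.157], [[-0.145, 0.576, 0], -0.157], [[-0.145, 0.576, 0], -0.157], [[-0.145, 0.576, 0], -0.157], [[-0.145, 0.576, 0], -0.157], [[-0.145, 0.576, 0], -0.157], [[-0.145, 0.576, 0], -0.157], [[-0.145, 0.576, 0], -0.157], [[-0.145, 0.576, 0], -0.157], [[-0.145, 0.576, 0], -0.157], [[-0.145, 0.576, 0], -0.157], [[-0.145, 0.576, 0], -0.157], [[-0.145, 0.576, 0], -0.157], [[-0.145, 0.576, 0], -0.157]]}}

```text
clock: 14.57
tool_pos: [0.4425, -0.3439, 0.2001]
eef_rot: [0.973, 0.233, -0.0, -0.002]
contact_force: [-0.0, -0.1, 0.1]
opening: 0.998
```

Run:
```python
from h import *
s=get_state(); print(s["clock"],s["tool_pos"],s["eef_rot"],s["opening"])
im=snapshot("wrist")
cv2.imwrite("pics/wrist7.png",im[:,:,::-1])
K=cam("wrist",s); Rm=R.from_quat(s["eef_rot"]).as_matrix()
np.savez("w7.npz",p=s["tool_pos"],q=s["eef_rot"])
```

```text
14.5667 [ 0.442531   -0.34388362  0.20009715] [ 9.72562103e-01  2.32637022e-01 -4.68891977e-04 -1.65908753e-03] 0.998299027447529
```

View pics/wrist7.png

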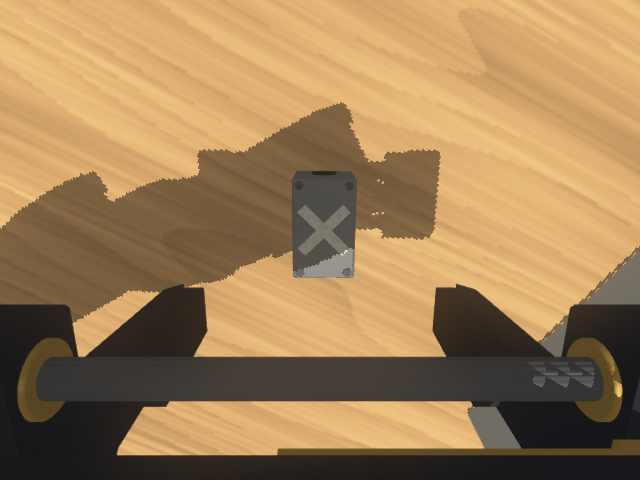

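Run:
```python
from h import *
w=np.load("w7.npz"); s=dict(tool_pos=w["p"],eef_rot=w["q"]); K=cam("wrist",s); Rm=R.from_quat(w["q"]).as_matrix()
P=np.array([Rm.T@(onz("wrist",(v,u),.046,K)-w["p"]) for u,v in((292,180),(356,180),(354,277),(293,277))])
print(P.round(4),P.mean(0).round(4))
```

```text
[[ 0.033  -0.0167  0.1542]
 [ 0.033   0.0264  0.154 ]
 [-0.0365  0.0265  0.154 ]
 [-0.0366 -0.0172  0.1542]] [-0.0018  0.0048  0.1541]
```

>>> {"fn": "jog_arm", "kwargs": {"rows": [[[-0.003, 0.004, 0.03], 0], [[-0.003, 0.004, 0.08], 0], [[-0.003, 0.004, 0.13], 0], [[-0.003, 0.004, 0.17], 0], [[-0.003, 0.004, 0.195], 0], [[-0.003, 0.004, 0.213], 0], [[-0.003, 0.004, 0.213], 0], [[-0.003, 0.004, 0.213], 0], [[-0.003, 0.004, 0.213], 0]]}}

```text
clock: 15.37
tool_pos: [0.4432, -0.3491, 0.0429]
eef_rot: [0.973, 0.233, 0.001, 0.001]
contact_force: [0.5, -1.2, -1.2]
opening: 1.001
```

>>> {"fn": "jog_arm", "kwargs": {"rows": [[[0, 0, 0.003], 0], [[0, 0, 0.003], 0], [[0, 0, 0.003], 0], [[0, 0, 0.003], 0], [[0, 0, 0.003], 0], [[0, 0, 0.003], 0], [[0, 0, 0.003], 0], [[0, 0, 0.003], 0], [[0, 0, 0.003], 0]], "gripper": 0, "newtons": 30}}

```text
clock: 16.12
tool_pos: [0.442, -0.3488, 0.0395]
eef_rot: [0.973, 0.232, -0.0, -0.0]
contact_force: [-0.8, 1.3, 3.5]
opening: 0.497
```

>>> {"fn": "jog_arm", "kwargs": {"rows": [[[0, 0, -0.03], 0], [[0, 0, -0.08], 0], [[0, 0, -0.13], 0], [[0, 0, -0.18], 0], [[0, 0, -0.214], 0], [[0.278, -0.681, -0.214], 0.157], [[0.278, -0.681, -0.214], 0.157], [[0.278, -0.681, -0.214], 0.157], [[0.278, -0.681, -0.214], 0.157], [[0.278, -0.681, -0.214], 0.157], [[0.278, -0.681, -0.214], 0.157], [[0.278, -0.681, -0.214], 0.157], [[0.278, -0.681, -0.214], 0.157], [[0.278, -0.681, -0.214], 0.157], [[0.278, -0.681, -0.214], 0.157], [[0.278, -0.681, -0.214], 0.157], [[0.278, -0.681, -0.214], 0.157], [[0.278, -0.681, -0.214], 0.157], [[0.278, -0.681, -0.214], 0.157], [[0.278, -0.681, -0.214], 0.157]]}}

```text
clock: 17.78
tool_pos: [0.397, 0.2052, 0.1996]
eef_rot: [0.997, 0.082, 0.0, -0.001]
contact_force: [0.5, 0.5, -2.0]
opening: 0.497
```

>>> {"fn": "jog_arm", "kwargs": {"rows": [[[0, 0, 0], 0], [[0, 0, 0], 0], [[0, 0, 0], 0]]}}

```text
clock: 18.03
tool_pos: [0.3978, 0.1986, 0.2]
eef_rot: [0.997, 0.076, -0.0, 0.0]
contact_force: [-0.7, -0.9, -1.3]
opening: 0.496
```

Run:
```python
from h import *
s=get_state(); print(s["clock"],s["tool_pos"],s["eef_rot"],s["opening"])
im=snapshot("wrist")
cv2.imwrite("pics/wrist8.png",im[:,:,::-1])
np.savez("w8.npz",p=s["tool_pos"],q=s["eef_rot"])
```

```text
18.0333 [0.39779299 0.19856491 0.20003668] [ 9.97143866e-01  7.55239083e-02 -4.19634636e-05  4.97058611e-04] 0.4964933315911867
```

View pics/wrist8.png

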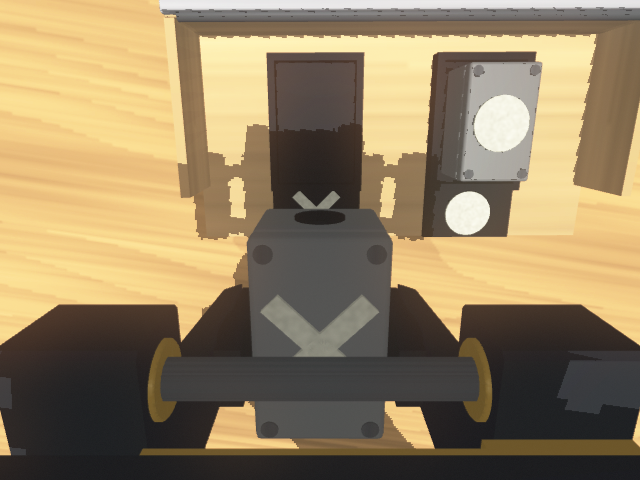

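Run:
```python
from h import *
w=np.load("w8.npz"); s=dict(tool_pos=w["p"],eef_rot=w["q"]); K=cam("wrist",s); Rm=R.from_quat(w["q"]).as_matrix()
g=lambda u,v,z:(Rm.T@(onz("wrist",(v,u),z,K)-w["p"])).round(4)
for p in((267,53),(364,53)): print(g(*p,.022))
zt=.2-.0395+.046
for p in((247,240),(392,240),(257,437),(384,437)): print(g(*p,zt))
im=cv2.imread("pics/wrist8.png")[40:215,250:385]
cv2.imwrite("pics/w8c.png",cv2.resize(cv2.convertScaleAbs(im,alpha=2.2,beta=20),None,fx=3.4,fy=3.4))
```

```text
[ 0.116  -0.0339  0.178 ]
[0.116  0.0315 0.178 ]
[ 0.037  -0.0199 -0.0065]
[ 0.0369  0.0231 -0.0064]
[-0.0331 -0.0198 -0.0065]
[-0.0331  0.0237 -0.0064]
```

View pics/w8c.png

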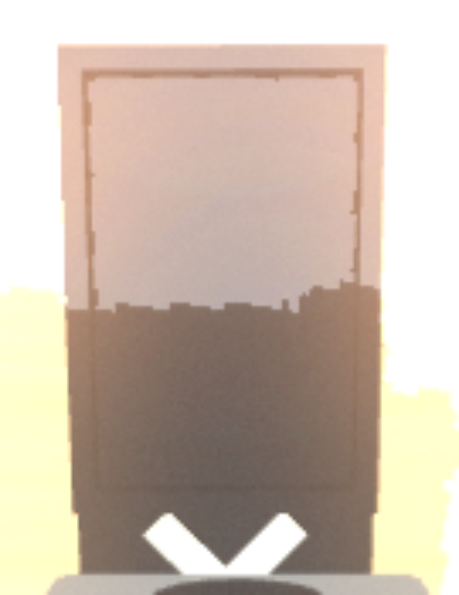

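>>> {"fn": "jog_arm", "kwargs": {"rows": [[[0.03, -0.004, 0], 0], [[0.06, -0.004, 0], 0], [[0.08, -0.004, 0.02], 0], [[0.09, -0.004, 0.05], 0], [[0.09, -0.004, 0.08], 0], [[0.09, -0.004, 0.11], 0], [[0.09, -0.004, 0.135], 0], [[0.09, -0.004, 0.155], 0], [[0.09, -0.004, 0.166], 0], [[0.09, -0.004, 0.166], 0], [[0.09, -0.004, 0.166], 0], [[0.09, -0.004, 0.166], 0]]}}

```text
clock: 19.08
tool_pos: [0.4644, 0.2138, 0.0763]
eef_rot: [0.997, 0.077, 0.001, -0.0]
contact_force: [-0.4, -0.5, -1.4]
opening: 0.498
```

Run:
```python
from h import *
s=get_state(); print(s["clock"],s["tool_pos"],s["eef_rot"],s["opening"])
cv2.imwrite("pics/wrist9.png",snapshot("wrist")[:,:,::-1])
np.savez("w9.npz",p=s["tool_pos"],q=s["eef_rot"])
```

```text
19.0833 [0.46437784 0.21375461 0.07631665] [ 9.97037452e-01  7.69141085e-02  7.21115937e-04 -1.41919870e-04] 0.49754270887483654
```

View pics/wrist9.png

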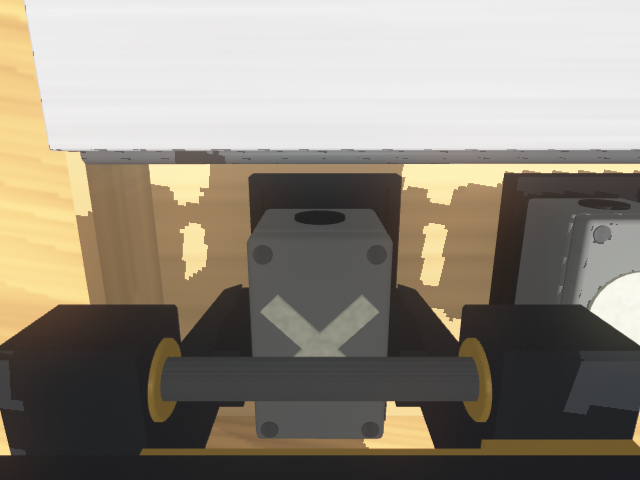

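>>> {"fn": "jog_arm", "kwargs": {"rows": [[[0, 0.003, 0.004], 0], [[0, 0.003, 0.01], 0], [[0, 0.003, 0.016], 0], [[0, 0.003, 0.022], 0], [[0, 0.003, 0.027], 0], [[0, 0.003, 0.03], 0], [[0, 0.003, 0.033], 0], [[0, 0.003, 0.033], 0], [[0, 0.003, 0.033], 0]]}}

```text
clock: 19.88
tool_pos: [0.4638, 0.2117, 0.0515]
eef_rot: [0.997, 0.077, -0.0, -0.0]
contact_force: [-2.1, 0.6, 8.6]
opening: 0.493
```

>>> {"fn": "jog_arm", "kwargs": {"rows": [[[0, 0, -0.001], 0], [[0, 0, -0.001], 0], [[0, 0, -0.001], 0], [[0, 0, -0.001], 0], [[0, 0, -0.001], 0], [[0, 0, -0.001], 0], [[0, 0, -0.02], 0], [[0, 0, -0.06], 0], [[0, 0, -0.11], 0], [[0, 0, -0.16], 0], [[-0.04, 0, -0.22], 0], [[-0.07, 0.06, -0.27], 0], [[-0.08, 0.08, -0.3], 0], [[-0.08, 0.08, -0.3], 0], [[-0.08, 0.08, -0.3], 0]], "gripper": 88}}

```text
clock: 21.13
tool_pos: [0.4141, 0.1408, 0.2783]
eef_rot: [0.997, 0.075, 0.002, -0.001]
contact_force: [0.8, 0.4, 0.0]
opening: 0.996
```

Run:
```python
from h import *
s=get_state(); print(s["clock"],s["tool_pos"],s["eef_rot"],s["opening"],s["contact_force"])
np.savez("w10.npz",p=s["tool_pos"],q=s["eef_rot"])
cv2.imwrite("pics/wrist10.png",snapshot("wrist")[:,:,::-1])
cv2.imwrite("pics/side10.png",snapshot("side")[:,:,::-1])
cv2.imwrite("pics/side10c.png",cv2.resize(cv2.imread("pics/side10.png")[160:310,200:400],None,fx=4,fy=4))
```

```text
21.1333 [0.41408038 0.14084357 0.27829221] [ 9.97174694e-01  7.50896093e-02  1.95309885e-03 -6.04716814e-04] 0.9955036725020234 [0.75623455 0.42959357 0.02657594]
```

View pics/wrist10.png

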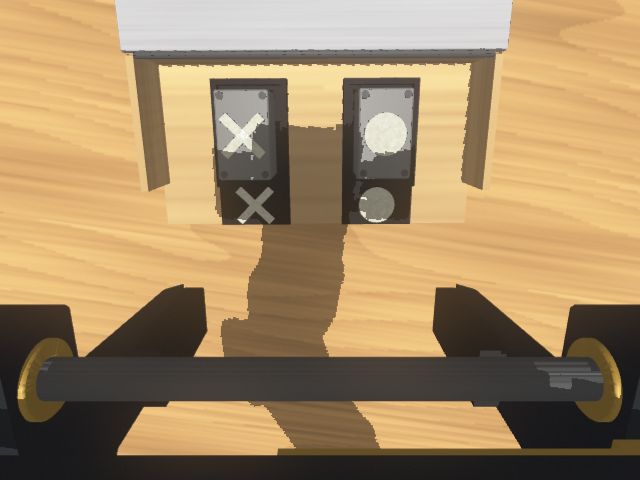

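View pics/side10c.png

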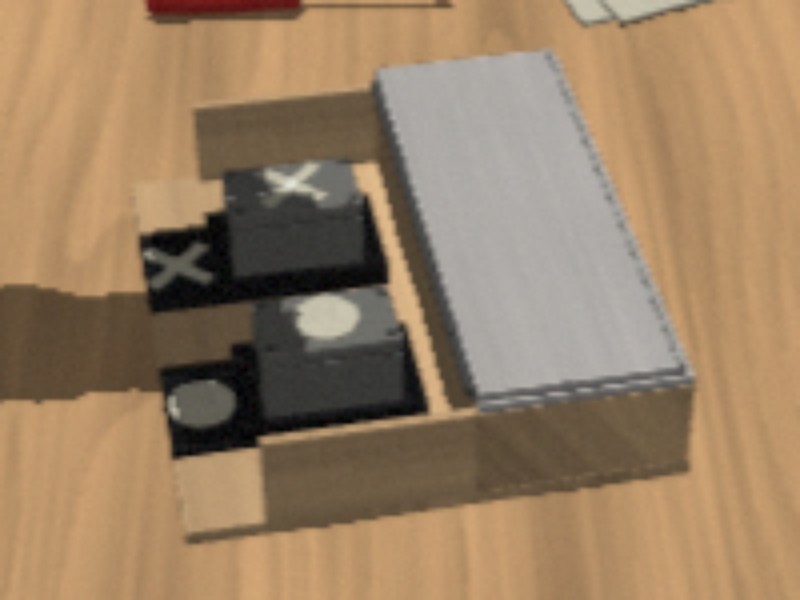

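View pics/side10.png

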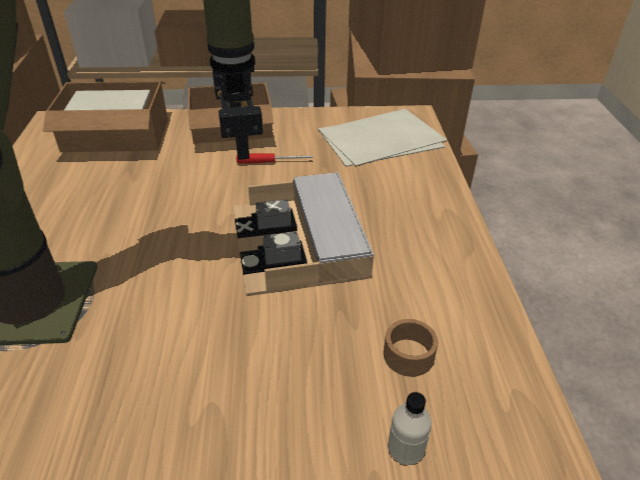

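Run:
```python
from h import *
im=cv2.imread("pics/wrist10.png")[60:235,195:435]
cv2.imwrite("pics/w10c.png",cv2.resize(cv2.convertScaleAbs(im,alpha=1.3,beta=20),None,fx=3.3,fy=3.3,interpolation=cv2.INTER_CUBIC))
```

```text
(no output)
```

View pics/w10c.png

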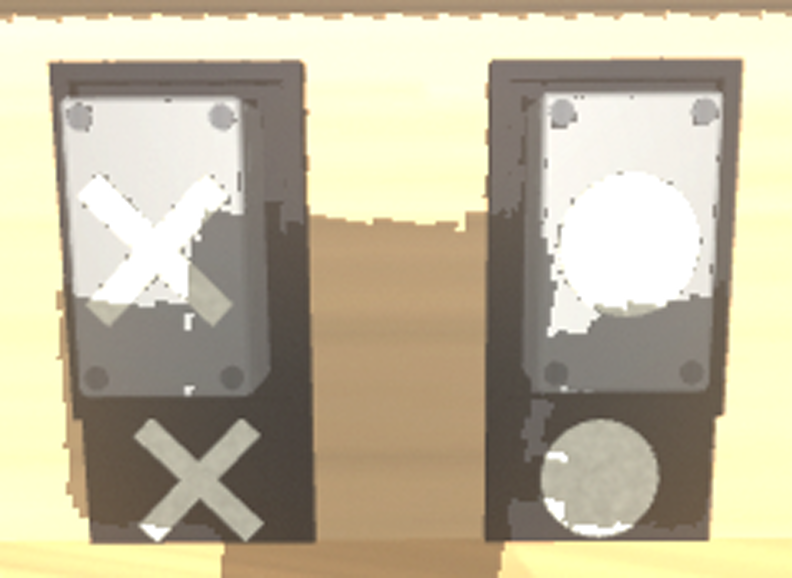

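Run:
```python
from h import *
w=np.load("w10.npz"); s=dict(tool_pos=w["p"],eef_rot=w["q"]); K=cam("wrist",s); Rm=R.from_quat(w["q"]).as_matrix()
g=lambda u,v,z:(Rm.T@(onz("wrist",(60+v/3.3,195+u/3.3),z,K)-w["p"]))[:2]
m=lambda l,z:np.array([g(*p,z) for p in l])
for n,N,H in(("cross",[(50,63),(303,62),(313,418),(77,418)],[(62,97),(242,97),(248,395),(80,395)]),("disc",[(490,60),(742,60),(722,414),(486,414)],[(545,92),(724,92),(710,390),(540,390)])):
    N=m(N,.022);H=m(H,.058); f=lambda P:(P.mean(0).round(4),round(float(np.arctan2(*((P[0]+P[1]-P[2]-P[3])[::-1]))),3),np.linalg.norm(P[0]-P[1]).round(3),np.linalg.norm(P[1]-P[2]).round(3))
    print(n,f(N),f(H),"diff",(H.mean(0)-N.mean(0)).round(4))
```

```text
cross (array([ 0.0606, -0.0595]), -0.009, np.float64(0.066), np.float64(0.093)) (array([ 0.0606, -0.0606]), 0.008, np.float64(0.043), np.float64(0.071)) diff [-0.     -0.0011]
disc (array([0.0614, 0.0553]), -0.003, np.float64(0.066), np.float64(0.093)) (array([0.0617, 0.0551]), -0.009, np.float64(0.043), np.float64(0.071)) diff [ 0.0003 -0.0002]
```

Both housings are within about 1 mm and 0.02 rad of their nests, and the arm is clear of everything. Handing in.

```bash
python3 -c "
from plant import *
print(workorder.finish_job(), get_state()['clock'])"
```

```text
the job is handed in; nothing more can be done
the job is handed in; nothing more can be done
```

I folded the cover's front leaf over onto the rear leaf. I then set the round-tag housing in the round-mark nest and the cross-tag housing in the cross-mark nest, released both, and handed in the job. The last reading before handing in was 21.1 s on the robot's clock.

- **Cover:** I pressed it down with about 25 N. The fingertips stopped at 72 mm, the height expected for a fully folded leaf. It still looks flat in the last pictures; I did not read the joint angle itself.
- **Housings:** in the last wrist picture both centres are within about 1 mm of their nests and turned less than 0.02 rad from them, tag up. Each met the nest floor with about 9–11 N at the expected height before I let go.
- **Bystanders and arm:** the ring, bottle and screwdriver look unmoved in the last side picture. The gripper was open and clear of everything when I handed in.

No check failed. The cameras differed by a few millimetres on where the nests were, so I corrected each placement from the wrist camera.

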